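Seat a keyed knurled collar on a gearbox shaft stub and hold it home

ROBOT

A 7-joint arm with a two-finger parallel gripper is mounted at the origin on the work surface. World frame = base frame: x ahead of the robot, y to its left, z up, the work surface at z = 0. Lengths are in m, angles in rad, forces in N, time in s.
With the tool pointing down it reaches from about 0.35 to 0.9 m from the base axis. Payload 8.1 kg.
Tool frame: the origin (TCP) lies at the very end of the fingers, on their centre line; the grasp point (between the pads) lies 19 mm behind it (arm.grip_depth is the distance from the TCP to the grasp point, in m); x points along the fingers, z is the direction in which the jaws open and shut, and the axes are right-handed (so a half turn about x gives the same grasp; the last joint's range is limited). The gripper opens to 92 mm and grips with 3 to 60 N. Pads are 19 mm wide; open, the fingers measure 130 mm over their backs; the gripper's body (75 mm by 190 mm) begins 47 mm behind the grasp point.
Start: joints at [1.139, 0.434, 0.025, 1.573, -0.012, 1.134, -0.075], TCP at [0.202, -0.592, 0.227] pointing down, gripper open.
Joint ranges: [-2.62, 2.62], [-0.44, 2.09], [-1.27, 1.32], [0.08, 2.57], [-1.32, 4.46], [0.12, 2], [-2.74, 2.74]. Speed limits (rad/s): [2.22, 2.22, 3.01, 3.01, 3.14, 3.14, 3.14].

INTERFACE

Orientations are given as a rotation vector (axis times angle).
In Python, from cell import status, cams, arm gives the robot as it stands. The module is installed in compiled form; this text tells all that it offers.
- The arm moves only by the tool step_arm, never from a script. Its argument "rows" is a list of rows, each a list of 7 numbers: the gripper command: -1 is fully open, 1 is shut, values between are in proportion, then the shift along the tool's x, y, z as a fraction of full scale, then the turn, a rotation vector about the tool's x, y, z as a fraction of full scale. In form: [[grip, x, y, z, rx, ry, rz], ...]. A call has 1 to 12 rows; each row is the pose to reach, as a shift and turn from the pose commanded when the call began, along the tool's axes at that moment; what a row does not reach only later rows make up. Full scale, the value 1, is 80 cm for a shift and 60 degrees for a turn. A row lasts 1/12 s, in which the tool goes at most 41.7 mm and 7.16 degrees, less where a joint would pass 70% of its speed; a pose out of reach is approached as far as the arm can. A call with a number of a shift or a turn outside -1 to 1 is refused whole. A call with a gripper value outside its range is refused whole. The fingers move at their own pace and stop on an object; "newtons" is the grip in N (left out, the last holds). Time passes only in rows, so rows that repeat a pose let the fingers close. It gives the time, the measured TCP pose, the force and the opening at its end, in the units of the state.
- status.observe(): the state, without advancing time (a new reading comes with each control period).
- cams.get_image(name): name is "scene" or "top" or "wrist"; returns a dict with "pixels" (420x560x3 uint8, red, green, blue), "range_z" (420x560 float32, m along the optical axis (not along the pixel's ray), 0 where there is no reading), "camera_matrix" (3x3 intrinsics, pixels), "distortion" ([k1, k2, p1, p2, k3] as OpenCV has them; the pictures are not rectified), "eye" and "attitude" of the camera in the world; the wrist camera has in their place "tool_from_camera" (4x4, takes a point from camera to tool coordinates, whose origin is the TCP and whose axes are the tool frame's). Camera axes: x right, y down, z forward; pixel columns grow to the right and rows downward; lengths in m; the calibration is good to about 2 mm. A picture is of the moment at which its call begins: read the wrist's pose just before it.
- arm.sign_off(): hands the job in, once; it reports no verdict.
The state is a dict: "clock": time; "joints": joint angles; "dq": joint speeds; "joint_efforts": joint torques, N m; "position": TCP position; "ee_rot": TCP orientation; "force": force on the tool from outside, world axes, zero at the start; "ft_torque": the same for the moment, N m; "width": opening from 0.0 (shut) to 1.0 (fully open).
Only numpy, scipy, OpenCV 4.12 (cv2) and the standard library are available. Lean on these libraries where they do the work, as an engineer would, in place of code of your own. Each camera call takes 0.05 s, during which the arm holds its last target.

TASK

Pick up the brass knurled collar and set it, the way up it lies, over the raised steel shaft stub on the red gearbox housing. Turn it until the keyways hidden in its underside drop over the pins of the stub, then push it fully home against the spring washer and keep holding it there: finish while still holding it pushed home, do not let go. Leave the bearing, the eyebolt and the screwdriver where they are.

Things in the scene. Friction and masses are not known exactly. Their poses are not given: they have to be found in the camera images.
- collar_mid (a point): Centre (half-way up) of the loose brass knurled collar: ring 56 mm across, 36 high, bore 34 through, 0.18-0.29 kg, standing on the bench right way up. z: its axis. Grip it anywhere round its outside. Three keyways 120 degrees apart, radial slots 12 wide, 16 deep, open into the bore at its underside, hidden by the full outer skirt; one lies along this point's x axis.
- stub_top (a point): Centre of the tip of the fixed upright steel shaft stub, 126 mm above the bench, 46 above the housing's top face; z up. The stub is 29 mm across; its top 8 mm taper to 19 mm. Its x axis says nothing about the pins.
- pins (a point): Point on the stub's axis, 22 mm below its tip, level with the axes of three radial pins 6 mm thick, 120 degrees apart, sticking 7 mm out. Their direction differs each time and is not given. Until keyways and pins line up (within about 8 degrees) the collar rests on them, its centre 21 mm above this point. Turning it up to 120 degrees, either way, lines them up.
- home (a point): Where the collar's centre is when fully home: on the stub's axis, 16 mm below its tip, 15 below where it rests on the pins. Lined up, the collar can go 7 mm down freely to a black spring washer 53 mm across, then 8 mm more against its spring (force rising from 4 to about 10 N) to a hard stop on a fixed shoulder. Let go, it is pushed up again.
- housing: Red gearbox housing, fixed, 146 x 166 mm (x, y), 80 mm high with a flat top; origin under its centre. The stub stands on the middle of its top.
- bearing: Bystander: ball bearing, 62 mm across, 16 mm high, lying flat; origin under its centre.
- eyebolt: Bystander: steel lifting eye standing on a 38 mm foot, 64 mm high; origin under its foot.
- driver: Bystander: screwdriver with green handle, 200 mm long, lying along its x axis.
Mind the look-alikes: they are no part of the job. Of the things that look like the housing, the smaller one is meant.

How it is judged:
By the outcome, as a careful person would: the job done as asked, in the order asked, and still so for the second after the job is handed in, while the arm keeps its last pose, push and grip.
It also fails if it takes over 61 s, if anything falls off the work surface, if the arm or the gripper's body presses on something with over 40 N, if the wrist force passes 120 N, or if a joint passes its speed limit or range.

## Working session

There is one attempt and no reset: what is moved stays moved. The work goes in short steps, Python scripts to look and compute and a tool call to move; the robot and the scene stay as the last step left them, time stands still between calls to the robot, and variables do not carry over. Pictures are saved under pics/ and viewed, and the job is handed in when it is done.

Besides the shell and the picture viewer there is one more tool, called after "Emit:" in YAML: its name, and indented under it one key for each argument. step_arm: Moves the arm, as the interface text tells. Its arguments: {"type":"object","properties":{"rows":{"type":"array","items":{"type":"array","items":{"type":"number"}}},"newtons":{"type":"number"}},"required":["rows"]}

```bash
ls; mkdir -p pics
cat > h.py <<'E'
import numpy as np, cv2
from cell import status, cams, arm
from scipy.spatial.transform import Rotation as R
def save(n,f):
    im=cams.get_image(n); cv2.imwrite(f,im['pixels'][:,:,::-1]); 
    np.savez(f.replace('.png','.npz'),**{k:np.array(v) for k,v in im.items()}); return im
E
python3 - <<'E'
from h import *
s=status.observe(); print(s)
for n in ['scene','top','wrist']:
    im=save(n,f'pics/{n}0.png')
    print(n,im['camera_matrix'],im['distortion'],im.get('eye'),im.get('attitude'),im.get('tool_from_camera'))
E
```

```text
pics
{'clock': 0.0, 'joints': array([ 1.1393732 ,  0.4351978 ,  0.0250009 ,  1.57405966, -0.01161505,
        1.13400613, -0.07512781]), 'dq': array([ 8.40790365e-05,  1.28768572e-03,  1.45554735e-03,  1.80076343e-04,
       -6.34315010e-04,  7.36725364e-04, -8.54889644e-04]), 'joint_efforts': array([-2.42696042e-04, -6.67845154e+01,  9.85038690e-01, -3.14462793e+01,
       -6.04960928e-02,  4.31416591e-02,  1.31111642e-04]), 'position': array([ 0.20160807, -0.59106897,  0.22597542]), 'ee_rot': array([ 0.96457125,  1.34830819, -0.96329067]), 'force': array([-0.3152913 ,  0.57870211,  0.15941388]), 'ft_torque': array([-0.00957018,  0.01167704,  0.01176739]), 'width': 0.998735648860337}
scene [[469.30843698   0.         275.14677789]
 [  0.         469.30843698 200.72892623]
 [  0.           0.           1.        ]] [-7.08681762e-05  0.00000000e+00  0.00000000e+00  0.00000000e+00
  0.00000000e+00] [0.92562254 0.59111413 1.00006718] [-0.91140484 -2.70864184  0.77275732] None
top [[487.89261743   0.         282.58303631]
 [  0.         487.89261743 208.80751365]
 [  0.           0.           1.        ]] [-0.05382668  0.          0.          0.          0.        ] [0.36082272 0.16048073 1.2265808 ] [-2.03799559  2.18456652 -0.22524408] None
wrist [[370.85599934   0.         277.89946741]
 [  0.         370.85599934 214.79510695]
 [  0.           0.           1.        ]] [-0.08332934  0.          0.          0.          0.        ] None None [[-1.39304180e-04 -2.68177288e-01  9.63369567e-01 -1.58164708e-01]
 [ 8.09139699e-05 -9.63369576e-01 -2.68177279e-01  7.22239209e-02]
 [ 9.99999987e-01  4.05918402e-05  1.55900698e-04 -5.05494416e-05]
 [ 0.00000000e+00  0.00000000e+00  0.00000000e+00  1.00000000e+00]]
```

View pics/scene0.png

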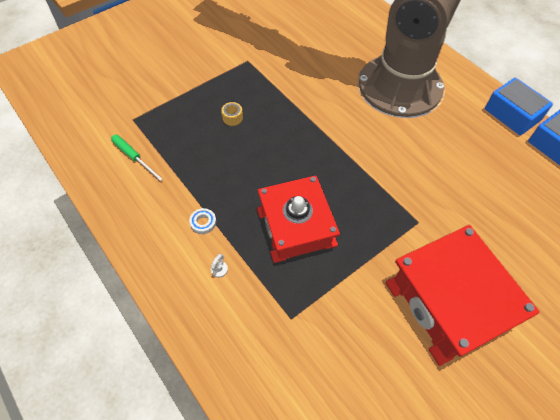

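View pics/top0.png

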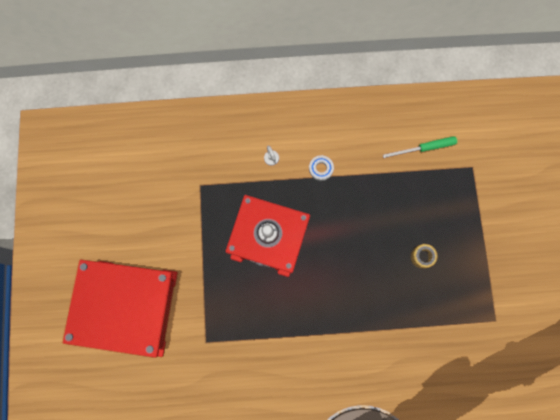

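View pics/wrist0.png

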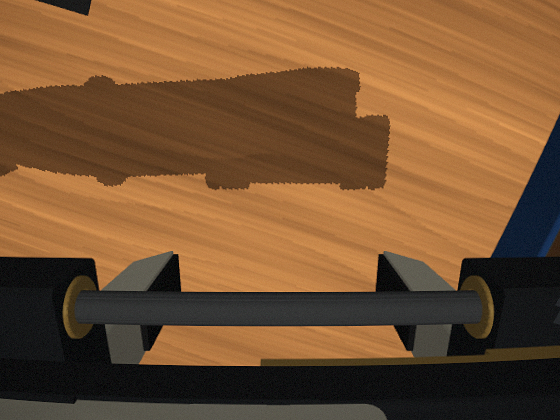

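The scene picture shows the collar at (232,113) and the stub at (298,205) on the smaller red housing. In the top picture they are at (425,256) and (267,232). The bystanders are at the far edge, and the large red look-alike is off to the side.

```bash
cat >> h.py <<'E'
def ray(im,uv):
    K=np.array(im['camera_matrix']);D=np.array(im['distortion'])
    p=cv2.undistortPoints(np.array(uv,float).reshape(-1,1,2),K,D).reshape(-1,2)
    return np.c_[p,np.ones(len(p))]
def pose(im,s=None):
    if 'eye' in im and im['eye'] is not None: return R.from_rotvec(im['attitude']).as_matrix(),np.array(im['eye'])
    T=np.array(im['tool_from_camera']);Rt=R.from_rotvec(s['ee_rot']).as_matrix()
    return Rt@T[:3,:3],Rt@T[:3,3]+s['position']
def plane(im,uv,z,s=None):
    Rm,e=pose(im,s); d=ray(im,uv)@Rm.T
    return e+d*((z-e[2])/d[:,2])[:,None]
def cloud(im,s=None):
    h,w=im['range_z'].shape; v,u=np.mgrid[:h,:w]
    Rm,e=pose(im,s); r=ray(im,np.c_[u.ravel(),v.ravel()])*im['range_z'].reshape(-1,1)
    return (r@Rm.T+e).reshape(h,w,3)
E
python3 - <<'E'
from h import *
for n,c,st in [('scene',(232,113),(298,205)),('top',(425,256),(267,232))]:
    im=dict(np.load(f'pics/{n}0.npz',allow_pickle=True))
    P=cloud(im); hsv=cv2.cvtColor(im['pixels'],cv2.COLOR_RGB2HSV)
    print(n)
    # collar: points at z about .036
    v,u=np.mgrid[:420,:560]
    m=(abs(u-c[0])<30)&(abs(v-c[1])<30)&(im['range_z']>0)
    q=P[m]; top=q[(q[:,2]>0.030)&(q[:,2]<.045)]
    print('collar top',len(top),top.min(0),top.max(0),cv2.minEnclosingCircle(top[:,:2].astype(np.float32)))
    mm=m&(P[:,:,2]>0.030)&(P[:,:,2]<.045)
    (cx,cy),r=cv2.minEnclosingCircle(np.c_[u[mm],v[mm]].astype(np.float32)); print((cx,cy),r,plane(im,[(cx,cy)],.036))
    m=(abs(u-st[0])<30)&(abs(v-st[1])<30)&(im['range_z']>0)
    q=P[m]; 
    for lo,hi in [(.122,.135),(.112,.122),(.1,.112),(.085,.1)]:
        t=q[(q[:,2]>lo)&(q[:,2]<hi)]
        if len(t)>2: print('stub',lo,len(t),t.mean(0),cv2.minEnclosingCircle(t[:,:2].astype(np.float32)))
    print(np.histogram(q[:,2],bins=np.arange(0.06,.14,.005)))
    cr=im['pixels'][st[1]-40:st[1]+40,st[0]-40:st[0]+40,::-1]; cv2.imwrite(f'pics/stub_{n}.png',cv2.resize(cr,None,fx=7,fy=7,interpolation=cv2.INTER_CUBIC))
E
```

```text
scene
collar top 198 [ 0.4456167  -0.22015497  0.0300025 ] [ 0.50138288 -0.16135576  0.04079187] ((0.47118082642555237, -0.19151566922664642), 0.030345559120178223)
(231.9250030517578, 110.0) 10.124608993530273 [[ 0.47394348 -0.18991277  0.036     ]]
stub 0.122 75 [0.54943892 0.18997805 0.12560589] ((0.5483351945877075, 0.19138607382774353), 0.012597070075571537)
stub 0.112 55 [0.55420773 0.19306505 0.11786158] ((0.5490884184837341, 0.1890021711587906), 0.014483310282230377)
stub 0.1 129 [0.55091103 0.19395295 0.10356053] ((0.5488840937614441, 0.18866586685180664), 0.027086514979600906)
stub 0.085 212 [0.55048965 0.19124347 0.09334573] ((0.5284385681152344, 0.17705227434635162), 0.07311759889125824)
(array([   0,    1,    3, 1016, 1585,   49,   81,   82,   88,   35,   16,
         30,   44,   46,    0,    0]), array([0.06 , 0.065, 0.07 , 0.075, 0.08 , 0.085, 0.09 , 0.095, 0.1  ,
       0.105, 0.11 , 0.115, 0.12 , 0.125, 0.13 , 0.135, 0.14 ]))
top
collar top 268 [ 0.44429222 -0.22020991  0.03000147] [ 0.50074556 -0.16548837  0.0413709 ] ((0.4727246165275574, -0.1926829069852829), 0.029047848656773567)
(424.4587707519531, 255.23196411132812) 11.868632316589355 [[ 0.47281553 -0.19158589  0.036     ]]
stub 0.122 86 [0.54803397 0.18758876 0.12563289] ((0.547897458076477, 0.18779848515987396), 0.013559667393565178)
stub 0.112 36 [0.54685416 0.18874994 0.11887255] ((0.5489732027053833, 0.18798798322677612), 0.014384232461452484)
stub 0.1 108 [0.54854517 0.18830359 0.10307259] ((0.5491378307342529, 0.18830879032611847), 0.02674868144094944)
stub 0.085 237 [0.54648042 0.18815388 0.09241865] ((0.553425133228302, 0.18706634640693665), 0.08601173758506775)
(array([   1,    1,   29, 1237, 1564,   79,   74,   84,   86,   18,    8,
         17,   53,   45,    3,    0]), array([0.06 , 0.065, 0.07 , 0.075, 0.08 , 0.085, 0.09 , 0.095, 0.1  ,
       0.105, 0.11 , 0.115, 0.12 , 0.125, 0.13 , 0.135, 0.14 ]))
```

View pics/stub_top.png

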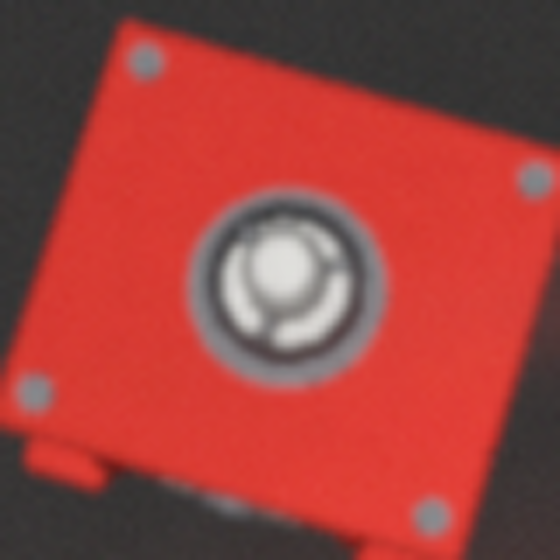

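View pics/stub_scene.png

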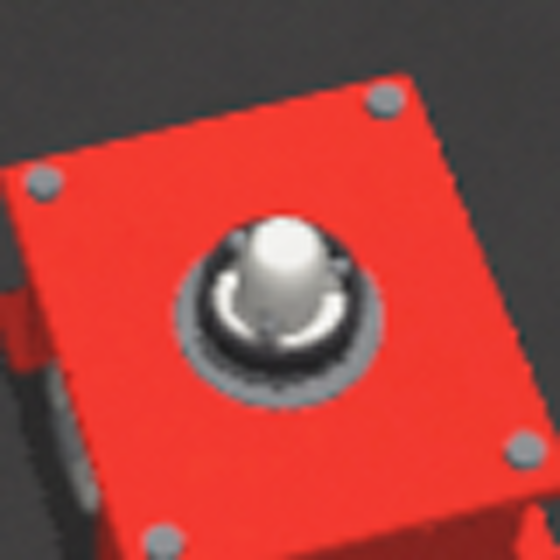

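```bash
cat >> h.py <<'E'
def to_tool(target,s=None,Rt=None):
    s=s or status.observe(); M=R.from_rotvec(s['ee_rot']).as_matrix()
    return M.T@(np.array(target)-s['position'])/0.8
E
python3 - <<'E'
from h import *
s=status.observe(); M=R.from_rotvec(s['ee_rot']).as_matrix(); print(M.round(3))
# camera look: wrist camera sees where? aim camera axis at collar
print(to_tool([0.473,-0.1915,0.20],s))
im=dict(np.load('pics/wrist0.npz',allow_pickle=True)); Rm,e=pose(im,s); print(e-s['position'],Rm[:,2], plane(im,[(278,100)],0.03,s)-s['position'])
E
```

```text
[[-0.     0.946  0.323]
 [ 0.001  0.323 -0.946]
 [-1.    -0.    -0.001]]
[ 0.03305076  0.48231214 -0.36331253]
[0.06841391 0.02319498 0.15815784] [-0.25421584 -0.08569195 -0.96334376] [[ 0.07869114  0.02698878 -0.1961377 ]]
```

Emit:
step_arm:
  rows:
    - [-1, 0.12, 0.482, -0.363, -0.82, 0, 0]
    - [-1, 0.12, 0.482, -0.363, -0.82, 0, 0]
    - [-1, 0.12, 0.482, -0.363, -0.82, 0, 0]
    - [-1, 0.12, 0.482, -0.363, -0.82, 0, 0]
    - [-1, 0.12, 0.482, -0.363, -0.82, 0, 0]
    - [-1, 0.12, 0.482, -0.363, -0.82, 0, 0]
    - [-1, 0.12, 0.482, -0.363, -0.82, 0, 0]
    - [-1, 0.12, 0.482, -0.363, -0.82, 0, 0]
    - [-1, 0.12, 0.482, -0.363, -0.82, 0, 0]
    - [-1, 0.12, 0.482, -0.363, -0.82, 0, 0]
    - [-1, 0.12, 0.482, -0.363, -0.82, 0, 0]
    - [-1, 0.12, 0.482, -0.363, -0.82, 0, 0]

```text
clock: 1.15
position: [0.4742, -0.1892, 0.1302]
ee_rot: [0.3, 1.55, -0.299]
force: [0.7, -0.6, -0.4]
width: 1.0
```

Emit:
step_arm:
  rows:
    - [-1, 0, 0, 0, 0, 0, 0]
    - [-1, 0, 0, 0, 0, 0, 0]

```text
clock: 1.32
position: [0.4737, -0.1899, 0.1302]
ee_rot: [0.298, 1.551, -0.296]
force: [-1.7, -0.5, 0.2]
width: 1.001
```

Run:
```python
from h import *
s=status.observe(); print(s['clock'],s['joints'].round(3),s['position'],R.from_rotvec(s['ee_rot']).as_matrix().round(3),s['force'])
im=save('wrist','pics/wrist1.png')
```

```text
1.3167 [ 0.525  0.384 -0.32   1.945  0.158  0.838 -0.259] [ 0.47368525 -0.18994998  0.13023674] [[-0.001  0.37   0.929]
 [ 0.001  0.929 -0.37 ]
 [-1.     0.001 -0.001]] [-1.68067404 -0.53704422  0.20641875]
```

View pics/wrist1.png

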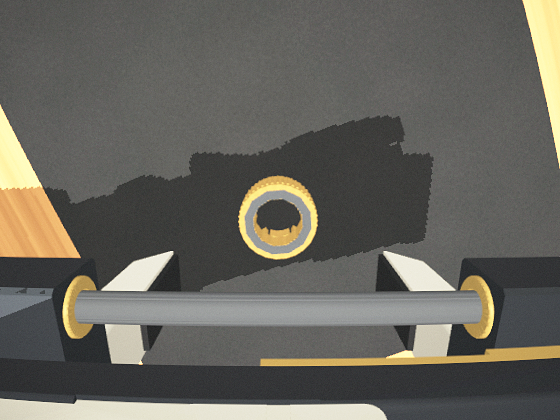

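The collar sits at (278,220) between the fingers, and the lower bore wall shows notches. I'll zoom in.

Run:
```python
from h import *
s=status.observe()
im=dict(np.load('pics/wrist1.npz',allow_pickle=True))
hsv=cv2.cvtColor(im['pixels'],cv2.COLOR_RGB2HSV)
P=cloud(im,s)
m=(P[:,:,2]>.033)&(P[:,:,2]<.042); m[:, :230]=0; m[:,330:]=0; m[:170]=0; m[270:]=0
v,u=np.nonzero(m); (c,r)=cv2.minEnclosingCircle(np.c_[u,v].astype(np.float32)); print(c,r,plane(im,[c],.036,s))
q=P[m]; print(q.mean(0),(q.min(0)+q.max(0))/2,q.max(0)-q.min(0))
cr=im['pixels'][170:270,228:328,::-1].astype(float); cr=np.clip((cr/255)**.6*255,0,255).astype(np.uint8)
cv2.imwrite('pics/crop1.png',cv2.resize(cr,None,fx=6,fy=6,interpolation=cv2.INTER_CUBIC))
```

```text
(277.1666564941406, 219.8333282470703) 39.17562484741211 [[ 0.47162397 -0.1934429   0.036     ]]
[ 0.47143372 -0.19407045  0.03643185] [ 0.47102424 -0.19457215  0.03602415] [0.05520319 0.05629708 0.00598963]
```

View pics/crop1.png

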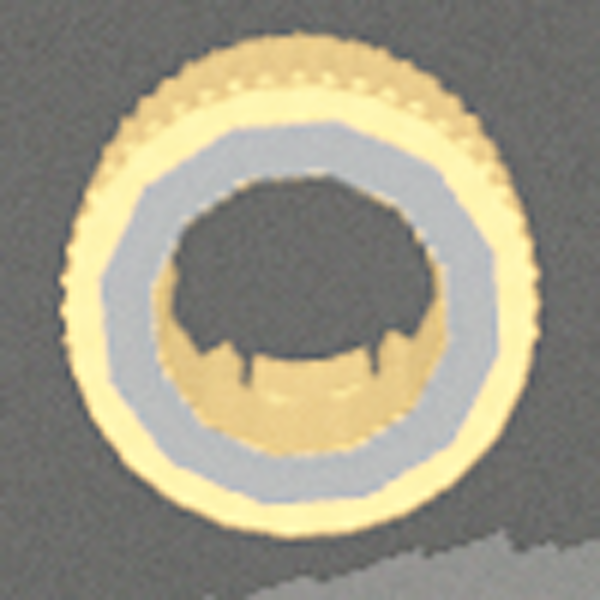

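Emit:
step_arm:
  rows:
    - [-1, 0.05, -0.004, -0.001, 0, 0, 0]
    - [-1, 0.09, -0.004, -0.001, 0, 0, 0]
    - [-1, 0.12, -0.004, -0.001, 0, 0, 0]
    - [-1, 0.14, -0.004, -0.001, 0, 0, 0]
    - [-1, 0.154, -0.004, -0.001, 0, 0, 0]
    - [-1, 0.154, -0.004, -0.001, 0, 0, 0]

```text
clock: 1.87
position: [0.4691, -0.1961, 0.0058]
ee_rot: [0.302, 1.553, -0.303]
force: [-0.7, 0.2, 0.0]
width: 0.998
```

Emit:
step_arm:
  newtons: 45
  rows:
    - [1, 0, 0, 0, 0, 0, 0]
    - [1, 0, 0, 0, 0, 0, 0]
    - [1, 0, 0, 0, 0, 0, 0]
    - [1, 0, 0, 0, 0, 0, 0]
    - [1, 0, 0, 0, 0, 0, 0]
    - [1, 0, 0, 0, 0, 0, 0]

```text
clock: 2.37
position: [0.4714, -0.195, 0.008]
ee_rot: [0.301, 1.549, -0.301]
force: [0.6, 0.0, -0.5]
width: 0.616
```

Run:
```python
from h import *
for i in range(3):
    s=status.observe(); print(s['clock'],s['position'],s['force'],s['width'],s['joints'].round(3))
    im=save('wrist','pics/wrist2.png')
```

```text
2.3667 [ 0.4713548  -0.1950017   0.00802216] [ 0.61114822  0.0454264  -0.46170984] 0.6162494072933492 [ 0.477  0.565 -0.255  2.047  0.258  0.559 -0.343]
2.4167 [ 0.4713919  -0.19498655  0.00799352] [-1.26665524 -0.01644345  5.26471115] 0.5892819340659867 [ 0.477  0.565 -0.255  2.047  0.258  0.559 -0.343]
2.4667 [ 0.47135307 -0.19500768  0.00796672] [-0.10945982 -0.32392357  6.15902101] 0.5946916366115002 [ 0.477  0.565 -0.255  2.047  0.258  0.559 -0.343]
```

View pics/wrist2.png

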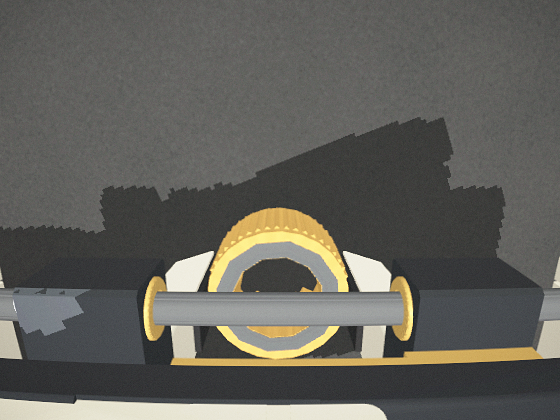

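Emit:
step_arm:
  rows:
    - [1, -0.03, 0, 0, 0, 0, 0]
    - [1, -0.08, 0, 0, 0, 0, 0]
    - [1, -0.13, 0, 0, 0, 0, 0]
    - [1, -0.18, 0, 0, 0, 0, 0]
    - [1, -0.23, 0, 0, 0, 0, 0]
    - [1, -0.24, 0, 0, 0, 0, 0]
    - [1, -0.24, 0, 0, 0, 0, 0]

```text
clock: 3.1
position: [0.4727, -0.1953, 0.2023]
ee_rot: [0.3, 1.544, -0.302]
force: [1.0, 1.1, -3.4]
width: 0.593
```

Run:
```python
from h import *
s=status.observe(); print(s['clock'],s['position'],s['force'],s['width'],s['joints'].round(3))
im=save('wrist','pics/wrist3.png')
P=cloud(im,s)
Rm=R.from_rotvec(s['ee_rot']).as_matrix()
q=(P-s['position'])@Rm  # tool coords
sub=q[200:380,200:360].reshape(-1,3)
print(np.histogram(sub[:,0],bins=np.arange(-.06,.02,.004)))
h=sub[(sub[:,0]>-.05)&(sub[:,0]<-.02)&(abs(sub[:,2])<.03)]
print(np.median(h[:,0]))
# target
M=Rm; print(M.round(3)); print(to_tool([0.549,0.188,0.2],s))
```

```text
3.1 [ 0.47265434 -0.19534702  0.20226433] [ 0.95636643  1.12117092 -3.38944312] 0.5930107633801136 [ 0.558  0.298 -0.341  1.862  0.118  0.995 -0.216]
(array([   0,    0,    0,  189,   90,   76,  126, 5055, 2746,  718,  459,
        451,  419,  380,  315,  224,  144,    6,    0]), array([-6.00000000e-02, -5.60000000e-02, -5.20000000e-02, -4.80000000e-02,
       -4.40000000e-02, -4.00000000e-02, -3.60000000e-02, -3.20000000e-02,
       -2.80000000e-02, -2.40000000e-02, -2.00000000e-02, -1.60000000e-02,
       -1.20000000e-02, -8.00000000e-03, -4.00000000e-03,  5.55111512e-17,
        4.00000000e-03,  8.00000000e-03,  1.20000000e-02,  1.60000000e-02]))
-0.028247545599357875
[[ 0.005  0.374  0.927]
 [-0.002  0.927 -0.374]
 [-1.    -0.     0.006]]
[ 0.00227963  0.48007591 -0.09085324]
```

View pics/wrist3.png

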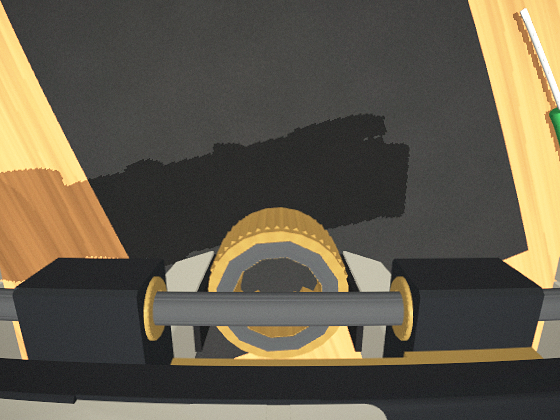

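Emit:
step_arm:
  rows:
    - [1, -0.01, 0.395, -0.0165, -0.69, 0, 0]
    - [1, -0.01, 0.395, -0.0165, -0.69, 0, 0]
    - [1, -0.01, 0.395, -0.0165, -0.69, 0, 0]
    - [1, -0.01, 0.395, -0.0165, -0.69, 0, 0]
    - [1, -0.01, 0.395, -0.0165, -0.69, 0, 0]
    - [1, -0.01, 0.395, -0.0165, -0.69, 0, 0]
    - [1, -0.01, 0.395, -0.0165, -0.69, 0, 0]
    - [1, -0.01, 0.395, -0.0165, -0.69, 0, 0]
    - [1, -0.01, 0.395, -0.0165, -0.69, 0, 0]
    - [1, -0.01, 0.395, -0.0165, -0.69, 0, 0]
    - [1, -0.01, 0.395, -0.0165, -0.69, 0, 0]
    - [1, -0.01, 0.395, -0.0165, -0.69, 0, 0]

```text
clock: 4.15
position: [0.5762, 0.1012, 0.2058]
ee_rot: [-0.266, 1.558, 0.264]
force: [0.5, -0.6, -3.1]
width: 0.596
```

Run:
```python
from h import *
s=status.observe(); print(s['clock'],s['position'],s['force'],s['width'],s['joints'].round(3))
im=save('wrist','pics/wrist4.png')
M=R.from_rotvec(s['ee_rot']).as_matrix(); print(M.round(4))
P=cloud(im,s); q=(P-s['position'])@M
v,u=np.mgrid[:420,:560]
# collar top face in tool plane x=-.028
m=(abs(q[:,:,0]+.028)<.0025)&(abs(q[:,:,2])<.033)&(abs(q[:,:,1])<.035)
t=q[m]; print('collar tool', t.min(0),t.max(0),(t.min(0)+t.max(0))/2, cv2.minEnclosingCircle(t[:,1:].astype(np.float32)))
# stub
pr=np.array([0.549,.188])
near=np.hypot(P[:,:,0]-pr[0],P[:,:,1]-pr[1])<.035
for lo,hi in [(.122,.131),(.112,.122),(.1,.112),(.092,.1)]:
    t=P[near&(P[:,:,2]>lo)&(P[:,:,2]<hi)]
    if len(t)>5: print(lo,len(t),t.mean(0),cv2.minEnclosingCircle(t[:,:2].astype(np.float32)))
m=near&(im['range_z']>0); print(u[m].min(),u[m].max(),v[m].min(),v[m].max())
```

```text
4.15 [0.57615776 0.10120948 0.20579293] [ 0.50157482 -0.62634009 -3.11517961] 0.5961006493541341 [ 0.129  0.453 -0.559  1.663  0.263  1.104 -0.167]
[[-2.800e-03 -3.311e-01  9.436e-01]
 [-1.500e-03  9.436e-01  3.311e-01]
 [-1.000e+00 -5.000e-04 -3.200e-03]]
collar tool [-0.03049397 -0.02589643 -0.03296771] [-0.02550415  0.03042552  0.03294023] [-2.79990594e-02  2.26454539e-03 -1.37399614e-05] ((0.006878035608679056, 6.888053576403763e-06), 0.033293716609478)
0.122 1154 [0.54818129 0.1880794  0.12543899] ((0.5482824444770813, 0.18823952972888947), 0.012635516002774239)
0.112 468 [0.54819963 0.18743386 0.11991998] ((0.5478400588035583, 0.18822816014289856), 0.014481316320598125)
0.1 1299 [0.54765056 0.18859785 0.10196694] ((0.5482163429260254, 0.18810570240020752), 0.02691611647605896)
0.092 1431 [0.54858691 0.18861938 0.09640216] ((0.5480579137802124, 0.18836578726768494), 0.027113649994134903)
235 330 36 134
```

View pics/wrist4.png

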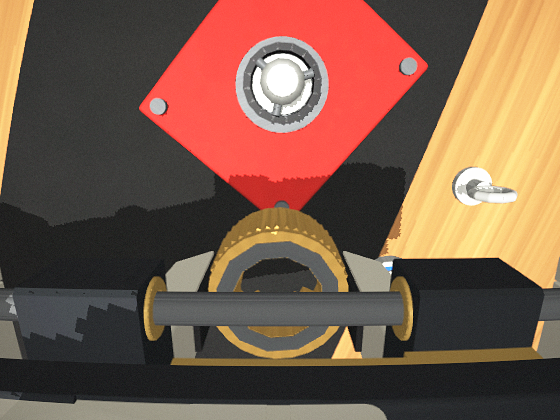

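Run:
```python
from h import *
im=dict(np.load('pics/wrist4.npz',allow_pickle=True))
a=cv2.resize(im['pixels'][34:136,232:334,::-1],(600,600),interpolation=cv2.INTER_CUBIC); cv2.imwrite('pics/stub4.png',a)
```

```text
(no output)
```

View pics/stub4.png

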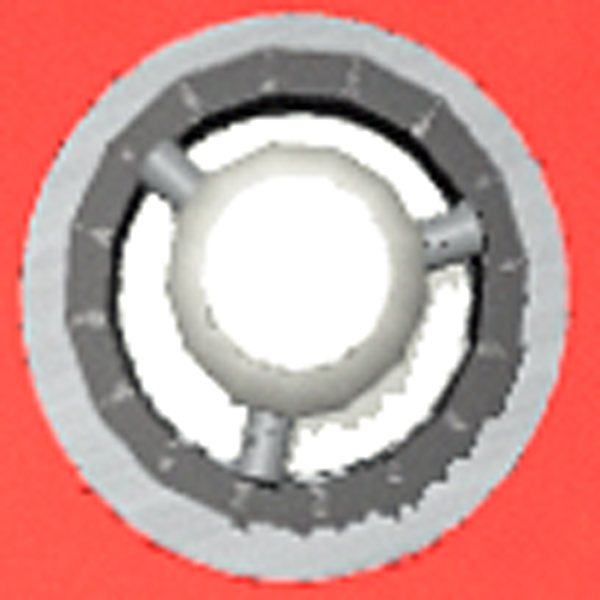

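Run:
```python
from h import *
im=dict(np.load('pics/wrist4.npz',allow_pickle=True))
s=status.observe()
px=np.array([(155,160),(475,225),(262,475)])/5.88+[232,34]
p=plane(im,px,.105,s)[:,:2]-[.5481,.1882]; a=np.degrees(np.arctan2(p[:,1],p[:,0])); print(np.hypot(*p.T),a,a%120)
print('tool yaw y-axis az',np.degrees(np.arctan2(.9436,-.3311)))
# collar, picture 1
im=dict(np.load('pics/wrist1.npz',allow_pickle=True))
s1=dict(position=np.array([0.47368525,-0.18994998,0.13023674]),ee_rot=R.from_matrix(np.linalg.qr(np.array([[-0.001,.37,.929],[.001,.929,-.37],[-1,.001,-.001]]))[0]*[[-1,-1,-1]]).as_rotvec())
M=R.from_rotvec(s1['ee_rot']).as_matrix(); print(M.round(3))
P=cloud(im,s1); c=np.array([.4712,-.194])
d=P[:,:,:2]-c; r=np.hypot(d[...,0],d[...,1]); z=P[:,:,2]
ang=np.degrees(np.arctan2(d[...,1],d[...,0]))
m=(r<.026)&(z<.028)&(im['range_z']>0)
for a0 in range(-180,180,8):
    k=m&(ang>=a0)&(ang<a0+8)&(r>.0125)
    lo=k&(z>.002)&(z<.014); hi=k&(z>.018)&(z<.03); fl=k&(z<.002)
    f=lambda x: (x.sum(), round(float(np.median(r[x]))*1000,1) if x.any() else None, round(float(r[x].max())*1000,1) if x.any() else None)
    if k.any(): print(a0,f(lo),f(hi),'floor',f(fl))
```

```text
[0.02030856 0.02200687 0.02130509] [157.22678058  36.85112047 -79.00305886] [37.22678058 36.85112047 40.99694114]
tool yaw y-axis az 109.33547248261542Traceback (most recent call last):
  File "<stdin>", line 9, in <module>
  File "scipy/spatial/transform/_rotation.pyx", line 1143, in scipy.spatial.transform._rotation.Rotation.from_matrix
ValueError: Non-positive determinant (left-handed or null coordinate frame) in rotation matrix 0: [[ 9.99999000e-04  3.70010325e-01  9.29027104e-01]
 [-9.99999000e-04  9.29027474e-01 -3.70009396e-01]
 [ 9.99999000e-01  5.59017148e-04 -1.29903650e-03]].
```

Run:
```python
from h import *
im=dict(np.load('pics/wrist1.npz',allow_pickle=True))
s1=dict(position=np.array([0.47368525,-0.18994998,0.13023674]),ee_rot=R.from_matrix(np.array([[-0.001,.37,.929],[.001,.929,-.37],[-1,.001,-.001]])).as_rotvec())
P=cloud(im,s1); c=np.array([.4714,-.1938])
d=P[:,:,:2]-c; r=np.hypot(d[...,0],d[...,1]); z=P[:,:,2]
ang=np.degrees(np.arctan2(d[...,1],d[...,0]))
m=(r<.027)&(z<.03)&(im['range_z']>0)
f=lambda x: (int(x.sum()), round(float(np.median(r[x]))*1000,1) , round(float(r[x].max())*1000,1)) if x.any() else None
for a0 in range(-180,180,6):
    k=m&(ang>=a0)&(ang<a0+6)&(r>.0125)
    print(a0,f(k&(z>.003)&(z<.009)),f(k&(z>.009)&(z<.015)),f(k&(z>.018)&(z<.03)),'floor',f(k&(z<.003)))
px=np.array([(245,385),(375,375),(205,355),(235,340),(175,310),(435,310),(310,357),(392,332)])/6+[228,170]
p=plane(im,px,0,s1)[:,:2]-c; print(np.c_[np.hypot(*p.T)*1000,np.degrees(np.arctan2(p[:,1],p[:,0]))].round(1))
print('down-image az', np.degrees(np.arctan2(-.929,-.37)))
```

```text
-180 None None (8, 16.6, 16.6) floor (15, 16.7, 19.1)
-174 None None (8, 16.3, 16.5) floor (19, 16.3, 19.7)
-168 None None (10, 16.3, 16.6) floor (19, 16.6, 19.6)
-162 (1, 14.2, 14.2) None (5, 16.4, 16.6) floor (13, 17.2, 19.5)
-156 (3, 18.1, 19.0) (2, 17.5, 18.0) (10, 16.5, 16.9) floor (23, 16.6, 20.0)
-150 (5, 16.9, 17.2) (4, 16.5, 17.0) (10, 16.2, 16.6) floor (10, 15.2, 16.5)
-144 (6, 17.2, 17.6) (2, 17.5, 17.6) (12, 15.9, 16.4) floor (12, 15.1, 17.3)
-138 (2, 17.4, 18.8) (2, 17.1, 18.0) (9, 16.0, 16.3) floor (18, 16.7, 20.1)
-132 (4, 16.0, 16.5) (8, 15.9, 16.4) (12, 15.9, 16.5) floor (9, 14.6, 16.2)
-126 (4, 16.0, 16.2) (4, 15.7, 15.9) (11, 16.6, 17.1) floor (9, 14.7, 15.9)
-120 (4, 16.0, 16.2) (5, 16.0, 16.2) (13, 16.3, 16.6) floor (10, 14.3, 15.9)
-114 (4, 15.8, 15.9) (6, 15.8, 16.0) (11, 16.1, 16.3) floor (10, 14.6, 16.2)
-108 (4, 16.0, 16.0) (5, 15.9, 16.1) (10, 15.8, 16.2) floor (8, 15.0, 16.1)
-102 (3, 16.2, 16.4) (5, 15.8, 16.4) (10, 15.9, 16.5) floor (11, 14.6, 16.4)
-96 (4, 16.2, 16.3) (4, 16.0, 16.2) (16, 16.3, 16.8) floor (9, 14.9, 16.3)
-90 (5, 16.2, 16.3) (6, 16.1, 1
[... 1413 characters left out ...]

108 None None None floor None
114 None None None floor None
120 None None None floor None
126 None None None floor (1, 12.7, 12.7)
132 None None None floor (3, 13.3, 13.8)
138 None None None floor (5, 13.5, 15.1)
144 None None None floor (8, 14.4, 15.7)
150 None None (4, 17.0, 17.2) floor (8, 14.6, 16.2)
156 None None (4, 16.8, 16.8) floor (11, 15.4, 17.0)
162 (3, 17.6, 17.8) None (1, 17.0, 17.0) floor (11, 14.8, 17.3)
168 None None (4, 16.9, 17.1) floor (12, 15.4, 17.2)
174 None None (9, 16.8, 17.1) floor (14, 15.6, 18.2)
[[  21.2 -130.5]
 [  21.5  -81.3]
 [  19.9 -149.6]
 [  15.8 -142.7]
 [  18.7 -171.8]
 [  21.1  -47.9]
 [  16.1 -104.4]
 [  18.1  -65.1]]
down-image az -111.71629047077234
```

Run:
```python
from h import *
s=status.observe(); print(s['clock'],s['position'],s['force'],s['joints'].round(3)); print(to_tool([.5488,.1861,.16],s))
```

```text
4.2 [0.57643536 0.10120143 0.20631279] [-0.25587651 -0.06376027 -2.89957888] [ 0.129  0.452 -0.559  1.663  0.263  1.105 -0.167]
[0.05782473 0.11160725 0.00263173]
```

Emit:
step_arm:
  rows:
    - [1, 0, 0.04, 0.001, 0, 0, 0]
    - [1, 0, 0.08, 0.002, 0, 0, 0]
    - [1, 0.02, 0.112, 0.003, 0, 0, 0]
    - [1, 0.045, 0.112, 0.003, 0, 0, 0]
    - [1, 0.058, 0.112, 0.003, 0, 0, 0]
    - [1, 0.058, 0.112, 0.003, 0, 0, 0]
    - [1, 0.058, 0.112, 0.003, 0, 0, 0]

```text
clock: 4.78
position: [0.5497, 0.1863, 0.1608]
ee_rot: [-0.265, 1.556, 0.263]
force: [-0.3, -0.1, -1.7]
width: 0.593
```

Run:
```python
from h import *
s=status.observe(); print(s['clock'],s['position'],s['force'],s['joints'].round(3)); print(to_tool([.5488,.1861,.12],s))
print(R.from_rotvec(s['ee_rot']).as_matrix().round(4))
im=save('wrist','pics/wrist5.png')
im=save('top','pics/top5.png')
im=save('scene','pics/scene5.png')
```

```text
4.7833 [0.54971674 0.18629996 0.16076057] [-0.3235191  -0.09166178 -1.67830608] [-0.023  0.491 -0.561  1.73   0.302  1.009 -0.358]
[ 0.05095221  0.00019443 -0.00108835]
[[-0.0011 -0.3303  0.9439]
 [-0.0015  0.9439  0.3303]
 [-1.     -0.001  -0.0015]]
```

View pics/wrist5.png

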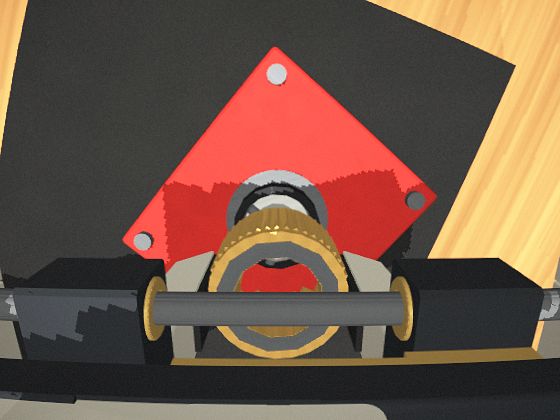

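View pics/scene5.png

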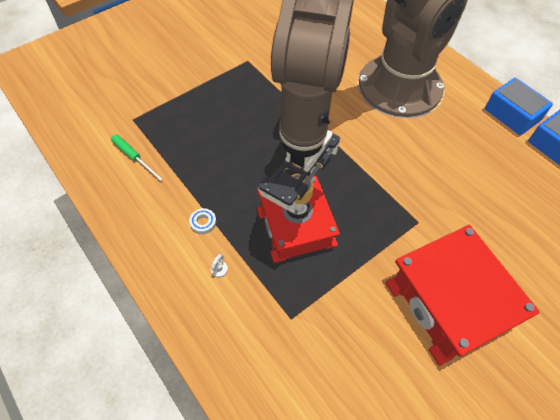

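Emit:
step_arm:
  rows:
    - [1, 0.015, 0, -0.001, 0, 0, 0]
    - [1, 0.03, 0, -0.001, 0, 0, 0]
    - [1, 0.04, 0, -0.001, 0, 0, 0]
    - [1, 0.045, 0, -0.001, 0, 0, 0]
    - [1, 0.045, 0, -0.001, 0, 0, 0]

```text
clock: 5.35
position: [0.5478, 0.1877, 0.1234]
ee_rot: [-0.267, 1.557, 0.266]
force: [0.1, -0.3, -3.3]
width: 0.591
```

Emit:
step_arm:
  rows:
    - [1, 0.004, 0, 0, 0, 0, 0]
    - [1, 0.008, 0, 0, 0, 0, 0]
    - [1, 0.01, 0, 0, 0, 0, 0]
    - [1, 0.012, 0, 0, 0, 0, 0]
    - [1, 0.012, 0, 0, 0, 0, 0]

```text
clock: 5.77
position: [0.5487, 0.1881, 0.1153]
ee_rot: [-0.266, 1.555, 0.266]
force: [-1.4, 0.6, -2.4]
width: 0.592
```

Run:
```python
from h import *
for i in range(4):
    s=status.observe(); print(s['clock'],s['position'],s['force'],s['joints'].round(3)); cams.get_image('top')
```

```text
5.7667 [0.54865432 0.18814432 0.11532429] [-1.35994824  0.57771038 -2.3619966 ] [-0.042  0.54  -0.542  1.779  0.341  0.917 -0.392]
5.8167 [0.54871    0.18816082 0.11549506] [ 0.1760947   0.50664207 -1.7926858 ] [-0.042  0.54  -0.542  1.779  0.341  0.917 -0.392]
5.8667 [0.54878718 0.18817811 0.11563152] [ 0.3807167   0.51027746 -2.99053228] [-0.042  0.54  -0.542  1.779  0.341  0.917 -0.392]
5.9167 [0.54882049 0.18820669 0.11570209] [ 0.30642172  0.63229044 -3.6837201 ] [-0.042  0.54  -0.542  1.779  0.341  0.917 -0.392]
```

Emit:
step_arm:
  rows:
    - [1, 0.002, 0, 0, 0, 0, 0]
    - [1, 0.003, 0, 0, 0, 0, 0]
    - [1, 0.004, 0, 0, 0, 0, 0]
    - [1, 0.004, 0, 0, 0, 0, 0]

```text
clock: 6.3
position: [0.5491, 0.1884, 0.1144]
ee_rot: [-0.266, 1.553, 0.266]
force: [-5.2, -2.6, 19.3]
width: 0.596
```

Emit:
step_arm:
  rows:
    - [1, -0.0012, -0.0018, -0.0006, 0, 0, 0]
    - [1, -0.0012, -0.0018, -0.0006, 0, 0, 0]
    - [1, -0.0012, -0.0018, -0.0006, 0, 0, 0]

```text
clock: 6.55
position: [0.5493, 0.1876, 0.1147]
ee_rot: [-0.266, 1.552, 0.267]
force: [-2.1, 0.5, 10.2]
width: 0.591
```

Run:
```python
from h import *
for i in range(3):
    s=status.observe(); print(s['clock'],s['position'],s['force'],s['ft_torque'],s['joints'].round(3)); cams.get_image('top')
```

```text
6.55 [0.54929973 0.18763399 0.11466911] [-2.06883184  0.52579777 10.15099467] [ 0.11964106  0.51525668 -0.00770091] [-0.04   0.54  -0.542  1.781  0.342  0.913 -0.391]
6.6 [0.54929003 0.18764776 0.11467413] [-2.5187308   0.32920066  9.48058976] [ 0.06022576  0.56598717 -0.00779181] [-0.04   0.54  -0.542  1.781  0.342  0.913 -0.391]
6.65 [0.54928794 0.18765749 0.11467609] [-2.98727964  0.99816935  9.50974835] [ 0.00155879  0.51728513 -0.07344077] [-0.04   0.54  -0.542  1.781  0.342  0.913 -0.391]
```

It is resting on the pins at TCP z 0.1147, against 0.115 expected. Now I turn it toward the predicted alignment of about +46°.

Emit:
step_arm:
  rows:
    - [1, 0, 0, 0.0002, -0.06, 0, 0]
    - [1, 0, 0, 0.0003, -0.12, 0, 0]
    - [1, 0, 0.0001, 0.0005, -0.18, 0, 0]
    - [1, 0, 0.0001, 0.0007, -0.25, 0, 0]
    - [1, 0, 0.0002, 0.0009, -0.32, 0, 0]
    - [1, 0, 0.0003, 0.0011, -0.38, 0, 0]
    - [1, 0, 0.0004, 0.0013, -0.44, 0, 0]
    - [1, 0, 0.0004, 0.0014, -0.5, 0, 0]
    - [1, 0, 0.0004, 0.0014, -0.5, 0, 0]

```text
clock: 7.45
position: [0.5506, 0.1881, 0.114]
ee_rot: [-0.676, 1.461, 0.676]
force: [0.7, 0.5, 4.8]
width: 0.59
```

Run:
```python
from h import *
for i in range(2):
    s=status.observe(); M=R.from_rotvec(s['ee_rot']).as_matrix();print(s['clock'],s['position'],s['force'],s['joints'].round(3),np.degrees(np.arctan2(M[1,1],M[0,1]))); cams.get_image('top')
```

```text
7.45 [0.55061916 0.18806966 0.11402631] [0.66347475 0.53045415 4.76510904] [ 0.044  0.576 -0.673  1.771  0.432  0.945  0.057] 139.60469274702882
7.5 [0.550522   0.18768109 0.11392925] [0.43259409 0.92299182 5.17295256] [ 0.044  0.575 -0.672  1.771  0.431  0.945  0.054] 139.36839417603795
```

Emit:
step_arm:
  rows:
    - [1, 0.001, 0, 0.0002, -0.05, 0, 0]
    - [1, 0.001, 0, 0.0003, -0.1, 0, 0]
    - [1, 0.001, 0, 0.0005, -0.15, 0, 0]
    - [1, 0.001, 0, 0.0007, -0.2, 0, 0]
    - [1, 0.001, 0.0001, 0.0008, -0.26, 0, 0]
    - [1, 0.001, 0.0001, 0.0008, -0.26, 0, 0]
    - [1, 0.001, 0.0001, 0.0008, -0.26, 0, 0]

```text
clock: 8.13
position: [0.5496, 0.1873, 0.1119]
ee_rot: [-0.88, 1.387, 0.88]
force: [-0.3, -0.3, -2.4]
width: 0.594
```

Run:
```python
from h import *
for i in range(2):
    s=status.observe(); M=R.from_rotvec(s['ee_rot']).as_matrix();print(s['clock'],s['position'],s['force'],s['joints'].round(3),np.degrees(np.arctan2(M[1,1],M[0,1]))); cams.get_image('top')
```

```text
8.1333 [0.54964893 0.187272   0.1118838 ] [-0.30697156 -0.29395244 -2.35291679] [ 0.084  0.598 -0.737  1.769  0.479  0.964  0.283] 154.828446493673
8.1833 [0.54971572 0.18739861 0.11202081] [ 0.65407716 -0.50171859 -2.52160649] [ 0.084  0.598 -0.737  1.769  0.479  0.964  0.283] 154.83265889503127
```

The contact force vanished and z fell to 0.112, so the keyways have dropped over the pins. Now I push down in stages.

Emit:
step_arm:
  rows:
    - [1, 0.002, 0, 0, 0, 0, 0]
    - [1, 0.004, 0, 0, 0, 0, 0]
    - [1, 0.006, 0, 0, 0, 0, 0]
    - [1, 0.006, 0, 0, 0, 0, 0]
    - [1, 0.006, 0, 0, 0, 0, 0]

```text
clock: 8.65
position: [0.55, 0.1878, 0.1078]
ee_rot: [-0.883, 1.385, 0.882]
force: [-0.7, 0.3, 1.8]
width: 0.59
```

Emit:
step_arm:
  newtons: 60
  rows:
    - [1, 0.002, 0, 0, 0, 0, 0]
    - [1, 0.004, 0, 0, 0, 0, 0]
    - [1, 0.006, 0, 0, 0, 0, 0]
    - [1, 0.006, 0, 0, 0, 0, 0]
    - [1, 0.006, 0, 0, 0, 0, 0]

```text
clock: 9.07
position: [0.5501, 0.1879, 0.103]
ee_rot: [-0.883, 1.384, 0.882]
force: [-1.6, -1.3, 4.2]
width: 0.593
```

Emit:
step_arm:
  rows:
    - [1, 0.002, 0, 0, 0, 0, 0]
    - [1, 0.003, 0, 0, 0, 0, 0]
    - [1, 0.004, 0, 0, 0, 0, 0]
    - [1, 0.004, 0, 0, 0, 0, 0]
    - [1, 0.004, 0, 0, 0, 0, 0]

```text
clock: 9.48
position: [0.5501, 0.1879, 0.1001]
ee_rot: [-0.883, 1.384, 0.882]
force: [-2.7, -0.9, 7.4]
width: 0.587
```

Emit:
step_arm:
  rows:
    - [1, 0.001, 0, 0, 0, 0, 0]
    - [1, 0.001, 0, 0, 0, 0, 0]
    - [1, 0.001, 0, 0, 0, 0, 0]

```text
clock: 9.73
position: [0.5502, 0.1879, 0.1]
ee_rot: [-0.883, 1.384, 0.882]
force: [-5.1, -3.3, 15.6]
width: 0.592
```

Emit:
step_arm:
  rows:
    - [1, 0.001, 0, 0, 0, 0, 0]
    - [1, 0.001, 0, 0, 0, 0, 0]
    - [1, 0.001, 0, 0, 0, 0, 0]
    - [1, 0.001, 0, 0, 0, 0, 0]

```text
clock: 10.07
position: [0.5502, 0.1879, 0.0999]
ee_rot: [-0.883, 1.384, 0.881]
force: [-7.1, -5.1, 22.3]
width: 0.593
```

Run:
```python
from h import *
s=status.observe(); print(s['clock'],s['position'],s['force'],s['width'])
im=save('wrist','pics/wrist6.png')
M=R.from_rotvec(s['ee_rot']).as_matrix()
P=cloud(im,s); q=(P-s['position'])@M
m=(abs(q[:,:,2])<.026)&(abs(q[:,:,1])<.03)&(q[:,:,0]>-.034)&(q[:,:,0]<-.022); m[:235]=0
print('collar top x tool',np.median(q[m][:,0]),'world z',np.median(P[m][:,2]), m.sum())
for n in ['scene','top']:
    im=save(n,f'pics/{n}6.png'); P=cloud(im)
    d=np.hypot(P[...,0]-.5485,P[...,1]-.188)<.035
    print(n,np.histogram(P[d][:,2],bins=np.arange(.07,.17,.005)))
s=status.observe(); print(s['clock'],s['position'],s['force'],s['width'])
```

```text
10.0667 [0.55019363 0.18789235 0.09991996] [-7.13416669 -5.07753705 22.25461002] 0.5925190932519028
collar top x tool -0.028106677363940638 world z 0.128022731113778 8654
scene (array([ 0, 15, 51,  3,  2,  2,  2,  1,  3,  4, 13, 39,  8,  0,  0,  0,  0,
        0,  0]), array([0.07 , 0.075, 0.08 , 0.085, 0.09 , 0.095, 0.1  , 0.105, 0.11 ,
       0.115, 0.12 , 0.125, 0.13 , 0.135, 0.14 , 0.145, 0.15 , 0.155,
       0.16 , 0.165]))
top (array([ 0, 27, 49,  9,  3,  5,  5,  1,  8,  3,  5, 16,  7,  0,  0,  0,  0,
        0,  0]), array([0.07 , 0.075, 0.08 , 0.085, 0.09 , 0.095, 0.1  , 0.105, 0.11 ,
       0.115, 0.12 , 0.125, 0.13 , 0.135, 0.14 , 0.145, 0.15 , 0.155,
       0.16 , 0.165]))
10.2167 [0.55020568 0.18791308 0.09993176] [-7.52655873 -5.90779234 22.9776916 ] 0.5912834855694125
```

View pics/wrist6.png

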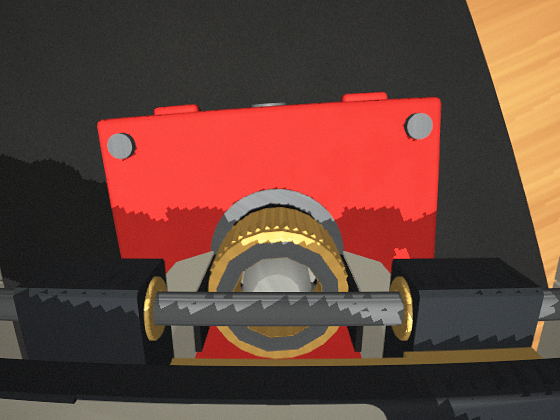

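View pics/scene6.png

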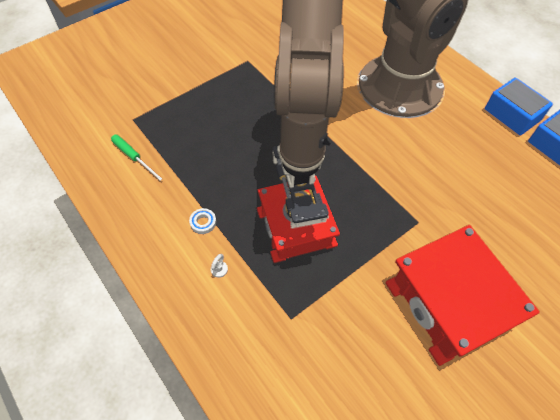

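The collar top is at z 0.128 m, which puts its centre at 0.110, the home height. It hasn't slipped in the grip, it is on the hard stop at 23 N, and the bystanders look unmoved.

```bash
python3 -c "
from cell import arm
print(arm.sign_off())"
```

```text
the job is handed in; nothing more can be done
None
```

I set the collar on the stub and turned it about 46° until the keyways dropped over the pins. I then pushed it home against the spring washer and handed the job in at 10.2 s, with the arm still holding it down.

**Resting on the pins:** contact came at TCP z 0.1147 m, where about 0.115 m was expected.

**Dropping over the pins:** the contact force fell to just the collar's weight, at the turn I had predicted from the pictures of the pins and the bore.

**Fully home:**
- The spring took up at TCP z 0.108 m and the collar stopped hard at 0.100 m.
- The wrist camera put the collar's top at z 0.128 m, so its centre is at 0.110 m, the home height.
- The collar had not slipped in the fingers. At hand-in the arm was pushing with about 23 N, with the grip set to 60 N.

**Bystanders:** the bearing, eyebolt and screwdriver look unmoved in the last scene picture.

**What did not fully agree:**
- A sideways force of about 9 N remained at the end, so the collar is probably resting lightly against one side of the stub.
- The measured TCP position was up to about 2 mm off the commanded one.

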